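Fit the spacer collar and inspect its seat through the reading lens

TASK

Slip the bright steel spacer collar over the upright arbor until it sits fully home on the shoulder, and let go of it. Then take the reading lens and hold it level above the arbor, centred over it, with the lens at the height shown by the yellow pointer on the post; finish while holding it there, steady and touching nothing but your gripper. Leave the pointer and everything else on the bench where they are.

Things in the scene. Friction and masses are not known exactly. Their poses are not given: they have to be found in the camera images.
- collar: Bright steel spacer collar (ring), the one to fit: 38 mm outside diameter, 23 mm bore, 30 mm tall, about 0.16 kg, standing on the bench. Origin: centre of its underside; z is the ring's axis, up.
- collar_mid (a point): Centre of the steel collar, on its axis, half-way up (15 mm above its underside).
- stand: Arbor stand bolted to the bench: green base plate 130 x 130 mm, 18 mm thick; on it a dark shoulder disc and an upright steel arbor. Origin: on the arbor's axis at bench height. The base reaches from -45 to +85 mm along its own x and y. A thin steel post (8 mm diameter, top 225 mm above the bench) stands at x = +62, y = +66 mm in its own axes and carries the yellow pointer.
- arbor_seat (a point): On the arbor's axis, at the top face of the shoulder (30 mm above the bench) on which the collar must sit; x, y, z axes as the stand's. The shoulder face is 52 mm across and flares to 64 mm lower down. The arbor is 20 mm in diameter; above the shoulder it is straight for 47 mm, then tapers over 10 mm to a flat tip 10 mm across (tip 57 mm above this point).
- focus_tip (a point): Tip of the yellow pointer (a bar 36 mm long, 10 mm wide, 6 mm thick, mid-thickness) that sticks out level from a yellow slide (20 mm across, 16 mm tall, centred at the same height) on the post towards the arbor's axis, ending about 54 mm from the axis. Its height is the focal height: the middle of the lens is to be held at this height. It differs from start to start (145 to 200 mm above the bench); it stays by friction and can be pushed along the post: do not move it.
- loupe: Reading lens lying flat on the bench, about 0.1 kg: straight dark wood handle, 92 mm long with a brass butt, 20 mm wide and 22 mm tall; a short brass neck; a round glass lens in a black rim 56 mm across and 8 mm thick. Origin: underside of the middle of the handle; x points along the handle to the lens, z up and square to the glass. It balances at about 7 mm from the middle of the handle, towards the lens.
- handle_mid (a point): Middle of the reading lens's handle, half-way up (11 mm above the bench as it lies); x points along the handle to the lens. The handle reaches 46 mm back and 45 mm forward of here.
- lens_mid (a point): Middle of the glass of the reading lens, 87 mm along the handle's x from the middle of the handle and at the same height; z is square to the glass.
- brass_bush: Brass bush, 38 mm diameter and 24 mm tall with a narrow 14 mm bore: does not fit the arbor, leave alone. Origin: centre of its underside.
- plane: Wooden hand plane, 200 x 56 mm, iron and wedge rising to about 105 mm, cross handle 112 mm wide; leave alone. Origin: centre of its underside, x along it.
- wax_tin: Red tin, 72 mm diameter, 55 mm tall; leave alone. Origin: centre of its underside.
- glue: White bottle with orange cap, 56 mm diameter, 130 mm tall; leave alone. Origin: centre of its underside.
- mallet: Hammer lying on the bench; leave alone. Origin: underside.
- offcut: Pale wood offcut, 160 x 70 x 28 mm; leave alone. Origin: centre of its underside.
- screwdriver: Screwdriver lying on the bench; leave alone. Origin: underside.
There are look-alikes about, which are no part of the job. Of the things like the loupe, leave any that is red; of the rest the larger one is meant.

How it is judged:
On the way, in this order (a step that is already met when the one before it is completed fails the run):
1. the steel collar is fully home on the arbor's shoulder and released (horizontal distance between collar_mid and arbor_seat below 0.004 m and z of collar_mid in the frame of arbor_seat between 0.012 and 0.0175 m and angle between collar's own z axis and vertical below 0.06 rad and contact force between the fingers and collar below 0.05 N), for 0.2 s.
2. the reading lens is held level, centred over the arbor, at the pointer's height (horizontal distance between lens_mid and arbor_seat below 0.012 m and z of lens_mid in the frame of focus_tip between -0.007 and 0.007 m and angle between lens_mid's own z axis and vertical below 0.14 rad and contact force between the fingers and loupe above 1 N and contact force between loupe and stand below 0.05 N and contact force between loupe and collar below 0.05 N and contact force between loupe and brass_bush below 0.05 N and contact force between loupe and plane below 0.05 N and contact force between loupe and wax_tin below 0.05 N and contact force between loupe and glue below 0.05 N and contact force between loupe and mallet below 0.05 N and contact force between loupe and offcut below 0.05 N and contact force between loupe and screwdriver below 0.05 N and linear speed of loupe below 0.03 m/s and angular speed of loupe below 0.3 rad/s), for 0.3 s.
At the end, for the whole second after the job is handed in: Steel collar on the shoulder (4 mm off axis, 2.5 mm height, 0.06 rad), untouched by the fingers. Lens held by the gripper alone, clear of all else, middle within 12 mm of the arbor axis and 7 mm of the pointer's height, tilt under 0.14 rad, slower than 30 mm/s and 0.3 rad/s (all of step 1 and all of step 2); the arm keeps its last pose, push and grip.
It fails at once if a bystander (bush, plane, tin, bottle, hammer, offcut, screwdriver) is moved by more than 25 mm (distance of any of brass_bush, plane, wax_tin, glue, mallet, offcut, screwdriver from where it was at the start of the episode above 0.025 m).
It fails at once if the yellow pointer is moved by more than 5 mm (distance of focus_tip from where it was at the start of the episode above 0.005 m).
It also fails if it takes over 58 s, if anything falls off the work surface, if the arm or the gripper's body presses on something with over 40 N, if the wrist force passes 120 N, or if a joint passes its speed limit or range.

ROBOT

A 6-joint arm with a two-finger parallel gripper is mounted at the origin on the work surface. World frame = base frame: x ahead of the robot, y to its left, z up, the work surface at z = 0. Lengths are in m, angles in rad, forces in N, time in s.
With the tool pointing down it reaches from about 0.25 to 0.775 m from the base axis. Payload 4 kg.
Tool frame: the origin (TCP) lies midway between the tips of the shut fingers; the grasp point (between the pads) lies 19 mm behind it (robot.pinch_z is the distance from the TCP to the grasp point, in m); x points along the fingers, y is the direction in which the jaws open and shut, and the axes are right-handed (so a half turn about x gives the same grasp; the last joint's range is limited). The gripper opens to 94 mm and grips with 3 to 60 N. Pads are 16 mm wide; open, the fingers measure 119 mm over their backs; the gripper's body (75 mm by 177 mm) begins 78 mm behind the grasp point.
Start: joints at [-1.418, 0.087, 1.371, -0, 1.684, -0.103], TCP at [0.139, -0.532, 0.166] pointing down, gripper open.
Joint ranges: [-3.1, 3.1], [-0.76, 2.03], [0.27, 2.55], [-1.08, 4.22], [0.17, 2.65], [-2.57, 2.57]. Speed limits (rad/s): [2.79, 2.79, 3.14, 3.14, 3.14, 3.14].

INTERFACE

Orientations are given as [roll, pitch, yaw] about the fixed x, y, z axes, in that order (R = Rz(yaw) Ry(pitch) Rx(roll)).
In Python, from bench import robot, imaging gives the robot as it stands. The module is installed in compiled form; this text tells all that it offers.
- The arm moves only by the tool drive_tool, never from a script. Its argument "commands" is a list that holds one entry, the list of rows, each a list of 4 numbers: the shift along the tool's x, y, z as a fraction of full scale, then the turn about the tool's x as a fraction of full scale. A call has 1 to 20 rows; each row shifts and turns the commanded pose from where the row before left it, along the tool's axes as they then stand; what a row does not reach is not made up. Full scale, the value 1, is 0.25 m for a shift and 360 degrees for a turn. A row lasts 1/10 s, in which the tool goes at most 50 mm and 8.59 degrees, less where a joint would pass 70% of its speed; a pose out of reach is approached as far as the arm can. A call with a number of a shift or a turn outside -1 to 1 is refused whole. A call with a gripper value outside its range is refused whole. "grip" is the opening, from 0 (shut) to 1 (fully open), set as the call begins (left out, the last holds). The fingers move at their own pace and stop on an object; the grip force is fixed at half the most. Time passes only in rows, so rows that do not move let the fingers close. It gives the time, the measured TCP pose, the force and the opening at its end, in the units of the state.
- robot.get_obs(): the state, without advancing time (a new reading comes with each control period).
- imaging.snapshot(name): name is "side" or "top"; returns a dict with "pixels" (384x512x3 uint8, red, green, blue), "z_map" (384x512 float32, m along the optical axis (not along the pixel's ray), 0 where there is no reading), "mtx" (3x3 intrinsics, pixels), "extrinsics" (4x4, takes a point from world to camera coordinates). Camera axes: x right, y up, looking along -z (the intrinsics and any distortion apply to the point x, -y, -z); pixel columns grow to the right and rows downward; lengths in m; the calibration is good to about 2 mm. A picture is of the moment at which its call begins.
- robot.close_job(): hands the job in, once; it reports no verdict.
The state is a dict: "time": time; "joint_positions": joint angles; "qvel": joint speeds; "joint_torque": joint torques, N m; "tool_pos": TCP position; "ee_rot": TCP orientation; "wrist_force": force on the tool from outside, world axes, zero at the start; "wrist_torque": the same for the moment, N m; "width": finger opening in m.
Only numpy, scipy, OpenCV 4.12 (cv2) and the standard library are available. Lean on these libraries where they do the work, as an engineer would, in place of code of your own. Each camera call takes 0.05 s, during which the arm holds its last target.

## Working session

There is one attempt and no reset: what is moved stays moved. The work goes in short steps, Python scripts to look and compute and a tool call to move; the robot and the scene stay as the last step left them, time stands still between calls to the robot, and variables do not carry over. Pictures are saved under pics/ and viewed, and the job is handed in when it is done.

Besides the shell and the picture viewer there is one more tool, called after "Emit:" as a command line: name --argument value ..., lists and objects as JSON in quotes. drive_tool: Moves the arm, as the interface text tells. Shift numbers are shares of 0.25 m and turn numbers shares of 360 degrees, none past 1 either way. Its arguments: {"type":"object","properties":{"commands":{"type":"array","items":{"type":"array","items":{"type":"array","items":{"type":"number","minimum":-1,"maximum":1}}}},"grip":{"type":"number"}},"required":["commands"]}

```bash
mkdir -p pics; ls
cat > h.py <<'E'
import numpy as np, cv2, pickle
from bench import robot, imaging
def grab(tag):
    out={}
    for n in("top","side"):
        s=imaging.snapshot(n); out[n]=s
        cv2.imwrite(f"pics/{tag}_{n}.png",cv2.cvtColor(s["pixels"],cv2.COLOR_RGB2BGR))
    pickle.dump(out,open(f"{tag}.pkl","wb")); return out
def load(tag): return pickle.load(open(f"{tag}.pkl","rb"))
def ray(s,u,v):
    K=s["mtx"];E=s["extrinsics"];R=E[:3,:3];t=E[:3,3]
    d=np.linalg.inv(K)@np.array([u,v,1.0]); d=np.array([d[0],-d[1],-d[2]])
    return -R.T@t, R.T@d
def onz(s,u,v,z):
    o,d=ray(s,u,v); return o+d*(z-o[2])/d[2]
def proj(s,p):
    E=s["extrinsics"];c=E[:3,:3]@np.asarray(p,float)+E[:3,3];c=s["mtx"]@np.array([c[0],-c[1],-c[2]]);return c[:2]/c[2]
def cloud(s):
    z=s["z_map"];h,w=z.shape;u,v=np.meshgrid(np.arange(w),np.arange(h))
    K=s["mtx"];E=s["extrinsics"]
    c=np.stack([(u-K[0,2])/K[0,0]*z,-(v-K[1,2])/K[1,1]*z,-z],-1)
    P=(c-E[:3,3])@E[:3,:3]; P[z<=0]=np.nan; return P
E
python3 - <<'E'
from h import *
o=grab("a")
for n in o:
    s=o[n];print(n,s["mtx"].round(1).tolist(),ray(s,256,192)[0].round(3), (s["z_map"]>0).mean(), s.keys())
print(robot.get_obs(), robot.pinch_z)
E
```

```text
pics
top [[379.6, 0.0, 251.6], [0.0, 379.6, 196.8], [0.0, 0.0, 1.0]] [ 0.465 -0.006  1.279] 0.9958699544270834 dict_keys(['pixels', 'z_map', 'mtx', 'extrinsics'])
side [[404.1, 0.0, 257.0], [0.0, 404.1, 191.1], [0.0, 0.0, 1.0]] [-0.115  0.79   0.807] 0.9909261067708334 dict_keys(['pixels', 'z_map', 'mtx', 'extrinsics'])
{'time': 0.1, 'joint_positions': array([-1.41809580e+00,  8.78726307e-02,  1.37206838e+00, -1.58693388e-05,
        1.68359939e+00, -1.03084186e-01]), 'qvel': array([ 0.0008795 , -0.000846  , -0.00255805, -0.00065284, -0.00083792,
        0.00052253]), 'joint_torque': array([ 2.46904041e-03, -3.41252053e+01, -3.03299689e+01,  7.20861135e-02,
        3.04131838e-02, -9.79441893e-05]), 'tool_pos': array([ 0.13906487, -0.53154969,  0.16534354]), 'ee_rot': array([-1.66578317,  1.56884851,  1.73159242]), 'wrist_force': array([0.28227239, 0.22963172, 0.21949972]), 'wrist_torque': array([ 0.01718971, -0.01650818,  0.01069462]), 'width': 0.09377898629879974} 0.0188
```

View pics/a_top.png

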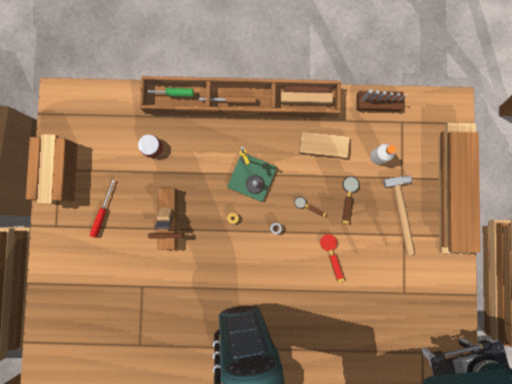

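View pics/a_side.png

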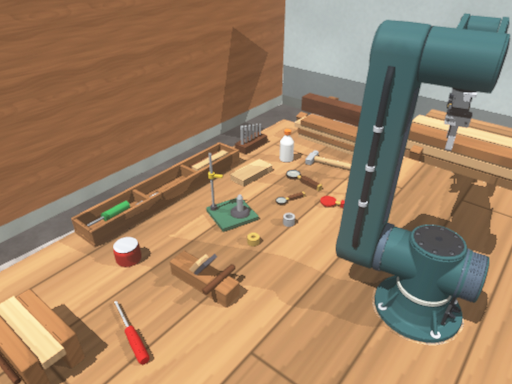

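Candidates in the top view:
- **Collar:** grey ring at (277,229), or the yellow bush at (233,218). I choose the grey ring.
- **Lens:** the larger dark one at (350,186), the smaller at (301,203), or the red one at (329,243). I choose the one at (350,186).

I'll check these in a crop.

Run:
```python
from h import *
o=load("a");s=o["top"];im=cv2.cvtColor(s["pixels"],cv2.COLOR_RGB2BGR)
cv2.imwrite("pics/crop1.png",cv2.resize(im[130:290,215:375],None,fx=3.7,fy=3.7,interpolation=cv2.INTER_CUBIC))
s2=o["side"];im=cv2.cvtColor(s2["pixels"],cv2.COLOR_RGB2BGR)
cv2.imwrite("pics/crop2.png",cv2.resize(im[125:255,180:360],None,fx=4.2,fy=4.2,interpolation=cv2.INTER_CUBIC))
P=cloud(s);Q=cloud(s2)
for u,v in[(277,229),(350,186),(348,205),(255,183),(301,203),(329,243)]: print((u,v),P[v,u].round(3))
for nm,s_,C in(("top",s,P),("side",s2,Q)):
    hsv=cv2.cvtColor(s_["pixels"],cv2.COLOR_RGB2HSV)
    m=(hsv[...,0]>24)&(hsv[...,0]<34)&(hsv[...,1]>150)&(hsv[...,2]>90)
    v,u=np.nonzero(m)
    sel=C[v,u]; k=(sel[:,2]>0.1)&(sel[:,2]<.25); print(nm,k.sum())
    for a,b,p in zip(u[k],v[k],sel[k]): print(a,b,p.round(3),end=";")
    print()
```

```text
(277, 229) [ 0.445 -0.084 -0.001]
(350, 186) [ 0.595 -0.325  0.012]
(348, 205) [ 0.531 -0.317  0.019]
(255, 183) [ 0.59  -0.007  0.085]
(301, 203) [ 0.534 -0.163  0.007]
(329, 243) [ 0.404 -0.257  0.013]
top 6
245 158 [0.658 0.025 0.151];245 159 [0.655 0.025 0.149];246 159 [0.654 0.022 0.153];246 160 [0.652 0.022 0.147];247 161 [0.649 0.019 0.151];247 162 [0.646 0.019 0.15 ];
side 14
209 173 [0.677 0.039 0.156];209 174 [0.67  0.045 0.157];210 174 [0.668 0.044 0.158];211 174 [0.671 0.036 0.153];215 175 [0.661 0.029 0.15 ];216 175 [0.657 0.028 0.151];217 175 [0.655 0.026 0.15 ];218 175 [0.652 0.025 0.151];219 175 [0.651 0.022 0.15 ];220 175 [0.648 0.02  0.15 ];221 175 [0.645 0.019 0.151];218 176 [0.649 0.029 0.15 ];219 176 [0.649 0.024 0.148];220 176 [0.645 0.023 0.149];
```

View pics/crop1.png

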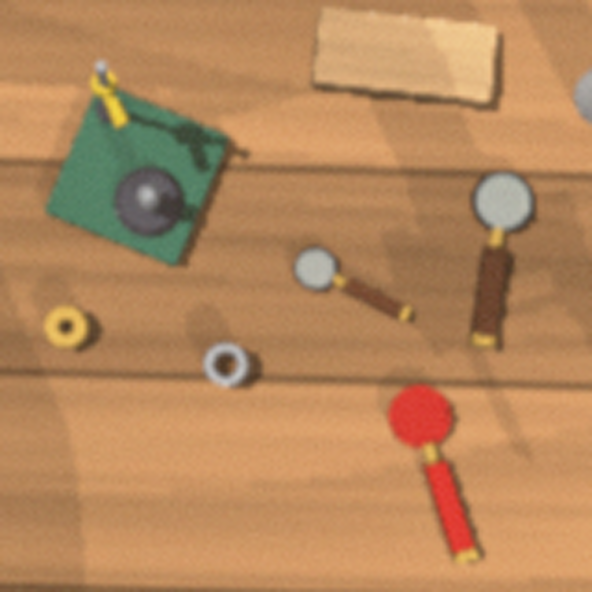

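View pics/crop2.png

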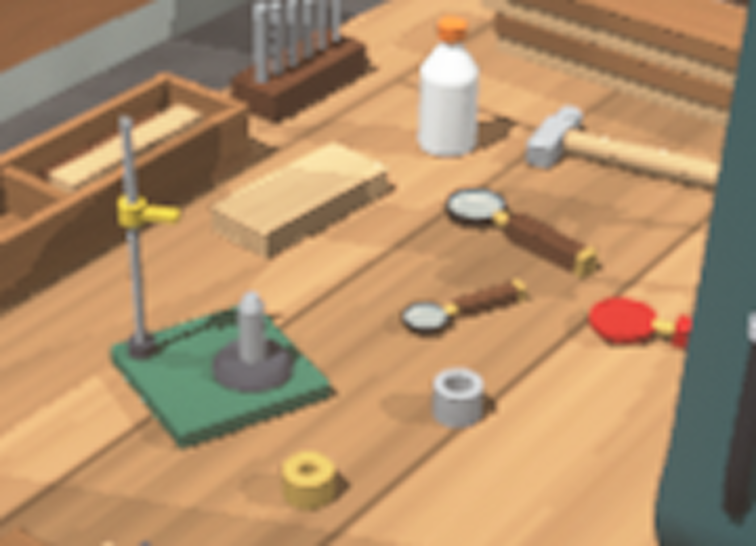

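```bash
python3 - <<'E'
from h import *
from scipy.spatial.transform import Rotation as Ro
print(Ro.from_euler('xyz',[-1.66578317,1.56884851,1.73159242]).as_matrix().round(3))
o=load("a");s=o["top"]
im=s["pixels"].astype(int);hsv=cv2.cvtColor(s["pixels"],cv2.COLOR_RGB2HSV)
sat=hsv[...,1].astype(int);V=hsv[...,2].astype(int)
def comp(m,u0,v0,u1,v1,nm):
    mm=np.zeros(m.shape,np.uint8);mm[v0:v1,u0:u1]=m[v0:v1,u0:u1]
    n,l,st,c=cv2.connectedComponentsWithStats(mm)
    i=1+np.argmax(st[1:,4]); cn,_=cv2.findContours((l==i).astype(np.uint8),cv2.RETR_EXTERNAL,cv2.CHAIN_APPROX_NONE)
    cn=max(cn,key=len); print(nm,st[i],c[i].round(2),[np.round(x,1) for x in cv2.minAreaRect(cn)],cv2.minEnclosingCircle(cn)); return (l==i),cn
S=s
m,c=comp((sat<60)&(V>120),262,214,292,246,"collar"); mc=cv2.minEnclosingCircle(c)[0]
for z in(.03,): print(onz(s,*mc,z).round(4))
m,c=comp((sat<90)&(V<110)&~((hsv[...,0]>60)&(hsv[...,0]<90)&(sat>60)),240,165,275,200,"shoulder");print(onz(s,*cv2.minEnclosingCircle(c)[0],.03).round(4))
m,c=comp((sat<60)&(V>125),240,165,275,200,"tip");print(onz(s,*cv2.minEnclosingCircle(c)[0],.087).round(4))
m,c=comp((sat<70)&(V>110),335,170,365,197,"lens");print(onz(s,*cv2.minEnclosingCircle(c)[0],.015).round(4))
m,c=comp((sat>90)&(V<110),335,190,365,228,"handle");r=cv2.minAreaRect(c);print(onz(s,*r[0],.022).round(4),cv2.boxPoints(r))
m,c=comp((sat>110)&(hsv[...,0]>55)&(hsv[...,0]<90)&(V>40),220,145,285,205,"base");
r=cv2.minAreaRect(c);print([onz(s,*b,.018).round(4) for b in cv2.boxPoints(r)])
m,c=comp((sat>150)&(V>130)&(hsv[...,0]>21)&(hsv[...,0]<34),235,140,256,170,"yel")
np.set_printoptions(linewidth=250)
print(s["pixels"][154:168,238:254].tolist()[0][:2]); print(m[144:170,234:256].astype(int))
E
python3 - <<'E'
import cv2
a=cv2.imread("pics/a_top.png");b=cv2.imread("pics/a_side.png")
import numpy as np
x=cv2.resize(a[140:200,225:285],None,fx=6.5,fy=6.5,interpolation=cv2.INTER_NEAREST)
y=cv2.resize(b[150:210,200:260],None,fx=6.5,fy=6.5,interpolation=cv2.INTER_NEAREST)
cv2.imwrite("pics/crop3.png",np.hstack([x,y]))
E
```

```text
[[-0.     0.253 -0.967]
 [ 0.002 -0.967 -0.253]
 [-1.    -0.002 -0.   ]]
collar [270 223  12  11  83] [275.75 227.89] [array([275.5, 228. ]), array([10., 11.]), np.float64(90.0)] ((275.69232177734375, 227.92308044433594), 6.059460639953613)
[ 0.4493 -0.0781  0.03  ]
shoulder [246 172  29  28 306] [256.74 184.5 ] [array([258.3, 181.3]), array([23.7, 29.2]), np.float64(22.6)] ((261.906982421875, 182.81394958496094), 16.223012924194336)
[ 0.5968 -0.0295  0.03  ]
tip [252 180   5   6  25] [254.08 182.44] [array([254. , 182.5]), array([5., 4.]), np.float64(90.0)] ((254.0, 182.5), 2.6926822662353516)
[ 0.5912 -0.0035  0.087 ]
lens [343 177  16  16 193] [350.62 183.88] [array([350.5, 184. ]), array([14.8, 14.8]), np.float64(45.0)] ((350.5, 184.0454559326172), 8.094839096069336)
[ 0.6013 -0.3258  0.015 ]
handle [343 197  11  24 146] [347.95 207.27] [array([348. , 208.2]), array([ 8.5, 23.1]), np.float64(8.1)] ((348.5, 208.36956787109375), 11.641280174255371)
[ 0.52   -0.3162  0.022 ] [[342.13998 219.01997]
 [345.4     196.19997]
 [353.80002 197.39998]
 [350.54    220.21999]]Traceback (most recent call last):
  File "<stdin>", line 19, in <module>
  File "<stdin>", line 10, in comp
    return _wrapfunc(a, 'argmax', axis=axis, out=out, **kwds)
    return bound(*args, **kwds)
ValueError: attempt to get argmax of an empty sequence
```

View pics/crop3.png

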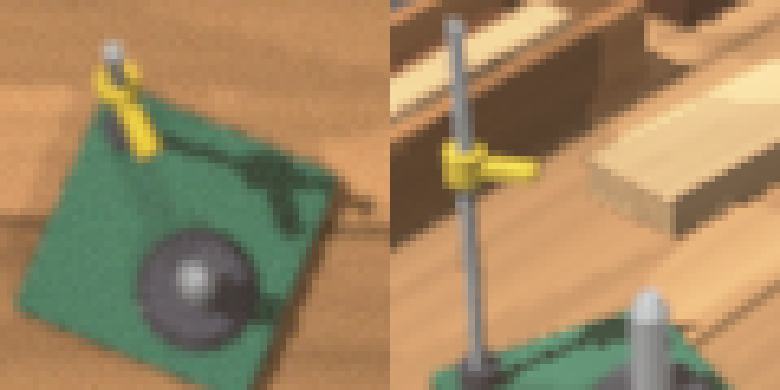

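Run:
```python
from h import *
np.set_printoptions(linewidth=250,suppress=True)
o=load("a");s=o["top"];s2=o["side"];P=cloud(s);Q=cloud(s2)
# extrinsic check by table plane
for C in(P,Q):
    z=C[...,2]; k=np.abs(z)<.02; print("table",np.nanmedian(z[k]), np.nanstd(z[k]))
h=cv2.cvtColor(s["pixels"],cv2.COLOR_RGB2HSV)
print(h[170:172,238:242],h[195,250])
g=(h[...,0]>50)&(h[...,0]<95)&(h[...,1]>70);g[:145]=0;g[205:]=0;g[:,:225]=0;g[:,285:]=0
c=max(cv2.findContours(g.astype(np.uint8),0,1)[0],key=cv2.contourArea)
r=cv2.minAreaRect(c);B=cv2.boxPoints(r);print(r)
W=np.array([onz(s,*b,.018)[:2] for b in B]);print(W.round(4), np.linalg.norm(W-np.roll(W,1,0),axis=1))
# arbor tip / collar by depth
def dep(C,cx,cy,rad,zlo,zhi,nm):
    d=np.hypot(C[...,0]-cx,C[...,1]-cy);k=(d<rad)&(C[...,2]>zlo)&(C[...,2]<zhi)
    p=C[k];print(nm,k.sum(),p.mean(0).round(4),(p.min(0)+p.max(0))[:2]/2, p[:,2].max().round(4))
    return k
for C,n in((P,"top"),(Q,"side")):
    dep(C,.45,-.08,.035,.024,.04,"collar "+n); dep(C,.59,-.005,.03,.06,.11,"arb "+n); dep(C,.59,-.005,.02,.082,.11,"arbtip "+n)
    dep(C,.59,-.005,.04,.026,.034,"shoulder "+n)
    dep(C,.52,-.316,.045,.016,.03,"handle "+n)
    dep(C,.60,-.326,.035,.009,.02,"lens "+n)
    dep(C,.65,.025,.04,.12,.2,"ptr "+n)
# subpixel grey-weight
def wc(s,u0,v0,u1,v1,z,nm,bright):
    a=s["pixels"][v0:v1,u0:u1].astype(float);hh=a.max(-1)-a.min(-1)
    w=np.clip((60-hh)/60,0,1)*np.clip((a.mean(-1)-bright)/60,0,1)
    v,u=np.mgrid[v0:v1,u0:u1];c=((w*u).sum()/w.sum(),(w*v).sum()/w.sum());print(nm,np.round(c,2),onz(s,*c,z).round(4))
wc(s,267,220,286,238,.03,"collar",100);wc(s,249,178,259,188,.087,"tip",110);wc(s,340,174,362,196,.014,"lens",80)
```

```text
table 0.00020271941161699209 0.003917909239768093
table -0.0011874133433415267 0.004458961786207805
[[[ 71  87 132]
  [ 71  86 128]
  [ 71  82 131]
  [ 71  81 132]]

 [[ 71  86 131]
  [ 71  85 129]
  [ 70  86 130]
  [ 72  87 129]]] [ 71  90 128]
((251.6705780029297, 176.78236389160156), (36.86541748046875, 36.33183670043945), 22.833654403686523)
[[ 0.5834  0.0843]
 [ 0.6974  0.0402]
 [ 0.6517 -0.0747]
 [ 0.5383 -0.0301]] [0.12301135 0.12221601 0.12372962 0.12183546]
collar top 65 [ 0.4489 -0.0774  0.0303] [ 0.44899183 -0.0774282 ] 0.0363
arb top 35 [ 0.5926 -0.0053  0.0821] [ 0.59399806 -0.00507634] 0.0916
arbtip top 19 [ 0.5929 -0.0066  0.0863] [ 0.59304134 -0.00662907] 0.0916
shoulder top 174 [ 0.5929 -0.0055  0.0299] [ 0.59416192 -0.00668297] 0.034
handle top 157 [ 0.5188 -0.3131  0.0215] [ 0.52087229 -0.31365276] 0.0279
lens top 220 [ 0.6011 -0.3252  0.0141] [ 0.59815441 -0.32495042] 0.0195
ptr top 62 [0.6643 0.0283 0.1564] [0.66294206 0.02818986] 0.1987
collar side 57 [ 0.4475 -0.0738  0.0275] [ 0.44802575 -0.07382643] 0.033
arb side 49 [0.5885 0.0012 0.074 ] [0.59043473 0.00062465] 0.0865
arbtip side 10 [ 0.5904 -0.0005  0.0846] [ 0.5900316  -0.00204031] 0.0865
shoulder side 109 [0.587  0.0026 0.0285] [ 0.59056524 -0.001023  ] 0.0335
handle side 77 [ 0.5157 -0.3094  0.0193] [ 0.51784894 -0.3094783 ] 0.0232
lens side 95 [ 0.6    -0.3222  0.0121] [ 0.59843226 -0.32133246] 0.0174
ptr side 113 [0.6668 0.0356 0.1551] [0.66253661 0.0329555 ] 0.1992
collar [275.6  227.93] [ 0.4492 -0.0778  0.03  ]
tip [254.16 182.32] [ 0.5918 -0.004   0.087 ]
lens [350.56 183.83] [ 0.6021 -0.3262  0.014 ]
```

Run:
```python
from h import *
np.set_printoptions(linewidth=200,suppress=True)
o=load("a");ax=np.array([.592,-.0055]);d=np.array([.0819,.0387]);d/=np.linalg.norm(d);n=np.array([-d[1],d[0]])
for nm in o:
    s=o[nm];C=cloud(s);q=C[...,:2]-ax;a=q@d;b=q@n
    for lo,hi in((.05,.078),(.083,.105)):
        k=(a>lo)&(a<hi)&(np.abs(b)<.012)&(C[...,2]>.12)&(C[...,2]<.2)
        v,u=np.nonzero(k);print(nm,lo,k.sum())
        for i in range(len(u)): print(u[i],v[i],s["pixels"][v[i],u[i]],(a[k][i]*1e3).round(1),(b[k][i]*1e3).round(1),(C[k][i,2]*1e3).round(1))
    for z in(.145,.148,.151): print(z,[proj(s,[*(ax+d*r),z]).round(2).tolist() for r in(.054,.075,.09)])
```

```text
top 0.05 25
245 156 [206 176  61] 77.6 -2.7 152.9
246 156 [168 159  79] 76.6 -5.5 151.7
244 157 [226 192  65] 76.7 1.1 149.0
245 157 [233 202  65] 75.5 -1.6 149.1
246 157 [213 186  70] 73.7 -4.2 152.3
244 158 [218 185  65] 73.3 2.5 152.7
245 158 [235 207  69] 72.4 -0.3 151.1
246 158 [231 198  66] 71.0 -3.0 152.1
247 158 [174 153  60] 70.2 -5.9 149.8
244 159 [190 159  69] 70.6 3.7 152.5
245 159 [231 202  71] 69.9 0.8 149.1
246 159 [235 208  69] 68.1 -1.8 152.7
247 159 [214 182  65] 67.1 -4.6 151.4
245 160 [225 192  66] 67.0 2.1 150.0
246 160 [238 212  71] 66.3 -0.8 147.1
247 160 [229 194  64] 64.4 -3.4 151.1
245 161 [209 175  70] 64.7 3.2 147.1
246 161 [234 203  66] 62.5 0.7 153.4
247 161 [235 205  63] 61.6 -2.1 151.3
248 161 [213 181  63] 60.0 -4.7 153.9
246 162 [228 194  64] 59.9 1.9 152.3
247 162 [235 204  65] 59.1 -1.0 149.8
248 162 [222 187  66] 57.5 -3.6 151.9
246 163 [206 177  69] 57.0 3.1 153.0
247 163 [208 177  70] 56.2 0.3 150.3
top 0.083 31
244 149 [209 170  97] 97.5 -8.3 157.0
240 150 [205 161  85] 99.5 3.9 157.3
241 150 [161 138  88] 91.0 3.0 195.4
243 150 [140 123  89] 8
[... 4464 characters left out ...]
2
210 179 [121 105  70] 92.4 7.6 136.2
211 179 [126 116  83] 92.4 -0.9 131.0
212 179 [111 100  72] 87.8 2.3 133.6
210 180 [121 113 108] 94.0 4.3 130.2
211 180 [122 120 118] 90.6 4.3 130.7
212 180 [99 91 84] 89.7 -2.2 126.9
210 181 [140 133 128] 93.4 6.5 127.9
211 181 [146 144 142] 89.8 7.0 128.8
212 181 [113 105  99] 89.1 0.1 124.7
210 182 [145 127 112] 94.2 4.9 123.1
211 182 [146 140 134] 90.0 7.1 125.1
212 182 [126 119 112] 89.2 0.6 121.2
210 183 [179 151 127] 93.8 6.8 120.6
211 183 [154 147 140] 90.2 7.3 121.5
0.145 [[222.32, 176.87], [215.91, 176.05], [211.35, 175.46]]
0.148 [[222.27, 176.05], [215.85, 175.23], [211.29, 174.65]]
0.151 [[222.23, 175.23], [215.8, 174.41], [211.23, 173.83]]
```

The crops confirm the choice: grey collar at top-view pixel (276,228), arbor at (254,182), and the larger dark lens at (350,184). The pointer is at about 0.148 m. I'll move over the collar with the jaws square to the pointer, so that the gripper body clears the pointer and post.

Emit:
drive_tool --commands '[[[0,0,0,-0.0147],[0,0,0,-0.0147],[0,-0.0794,-0.1354,0],[0,-0.0794,-0.1354,0],[0,-0.0794,-0.1354,0],[0,-0.0794,-0.1354,0],[0,-0.0794,-0.1354,0],[0,-0.0794,-0.1354,0],[0,-0.0794,-0.1354,0],[0,-0.0794,-0.1354,0],[0,-0.0794,-0.1354,0],[0,-0.0794,-0.1354,0],[0,-0.0794,-0.1354,0],[0,-0.0794,-0.1354,0],[0,-0.0794,-0.1354,0],[0,-0.0794,-0.1354,0]]]' --grip 1

```text
time: 1.7
tool_pos: [0.4497, -0.0771, 0.166]
ee_rot: [-0.251, 1.57, -2.951]
wrist_force: [0.6, -0.8, 0.1]
width: 0.094
```

Emit:
drive_tool --commands '[[[0.12,0,0,0],[0.12,0,0,0],[0.12,0,0,0],[0.12,0,0,0],[0.1,0,0,0],[0.05,0,0,0],[0,0,0,0],[0,0,0,0]]]'

```text
time: 2.5
tool_pos: [0.4499, -0.0789, 0.0097]
ee_rot: [2.367, 1.57, -0.334]
wrist_force: [0.5, 0.9, 0.4]
width: 0.0937
```

Run:
```python
from h import *
o=grab("b")
for n,(u,v) in(("top",(275,226)),("side",proj(o["side"],[.449,-.078,.03]).astype(int))):
    im=cv2.imread(f"pics/b_{n}.png")[v-40:v+40,u-40:u+40];cv2.imwrite(f"pics/b_{n}c.png",cv2.resize(im,None,fx=5,fy=5,interpolation=cv2.INTER_CUBIC))
a=cv2.imread("pics/b_topc.png");b=cv2.imread("pics/b_sidec.png");cv2.imwrite("pics/bc.png",np.hstack([a,b]))
print(robot.get_obs()["tool_pos"])
```

```text
[ 0.45074267 -0.07918453  0.010596  ]
```

View pics/bc.png

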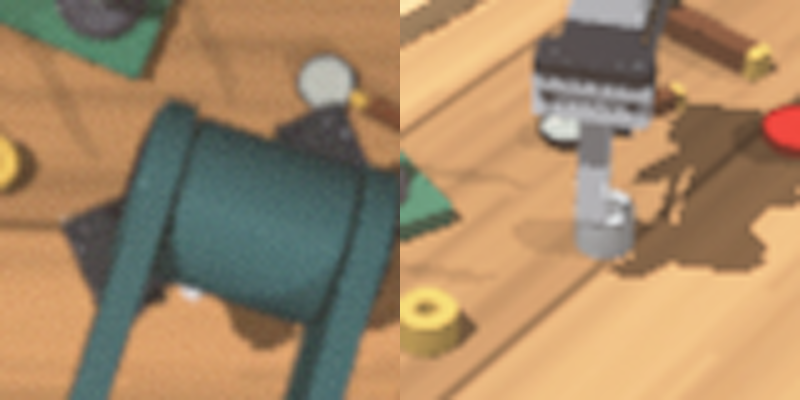

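The jaws straddle the collar (in the side crop the finger is at (595,180) and the collar at (605,225)). Closing now.

Emit:
drive_tool --commands '[[[0,0,0,0],[0,0,0,0],[0,0,0,0],[0,0,0,0],[0,0,0,0],[0,0,0,0],[0,0,0,0],[0,0,0,0]]]' --grip 0

```text
time: 3.4
tool_pos: [0.4493, -0.0787, 0.0088]
ee_rot: [-0.009, 1.571, -2.71]
wrist_force: [-0.2, 0.3, -0.2]
width: 0.0331
```

Width is 33 mm and I expected 38 mm. I'll look.

Run:
```python
from h import *
o=grab("c")
for n,(u,v) in(("top",(275,226)),("side",proj(o["side"],[.449,-.078,.03]).astype(int))):
    im=cv2.imread(f"pics/c_{n}.png")[v-30:v+30,u-30:u+30];cv2.imwrite(f"pics/c_{n}c.png",cv2.resize(im,None,fx=6.5,fy=6.5,interpolation=cv2.INTER_CUBIC))
a=cv2.imread("pics/c_topc.png");b=cv2.imread("pics/c_sidec.png");cv2.imwrite("pics/cc.png",np.hstack([a,b]))
x=robot.get_obs();print(x["tool_pos"],x["width"],x["time"],x["wrist_force"])
```

```text
[ 0.44929437 -0.07870765  0.00881537] 0.025444253696398165 3.5 [ 0.02111993 -0.72161204 -0.41422554]
```

View pics/cc.png

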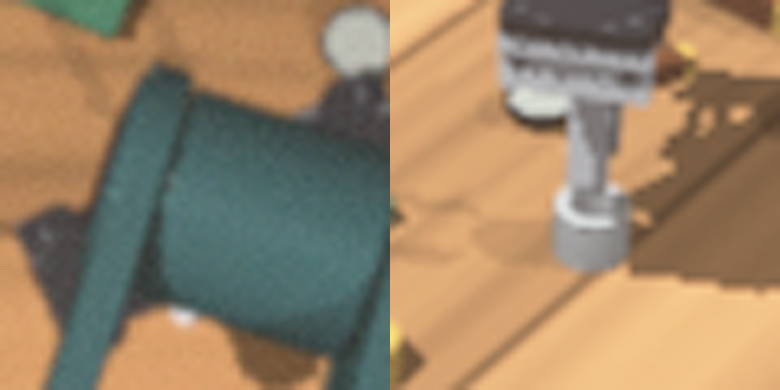

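Run:
```python
from h import *
from scipy.spatial.transform import Rotation as Ro
x=robot.get_obs();R=Ro.from_euler('xyz',x["ee_rot"]).as_matrix();print(R.round(3))
o=load("b");s=o["side"];t=np.array([.450,-.079,.010]);c0=proj(s,[.449,-.078,.03]).astype(int)
f=lambda p:((proj(s,p)-c0+40)*5).round(0)
for sg in(-1,1):
  for w in(0,.047,.0595):
    print(sg*w,f(t+R[:,1]*sg*w),f(t+R[:,1]*sg*w-R[:,0]*.05))
print("collar top",f([.449,-.078,.03]),"bot",f([.449,-.078,0]))
h=cv2.cvtColor(s["pixels"],cv2.COLOR_RGB2HSV)
C=cloud(s)
for (a,b) in((595,180),(595,150),(605,240),(590,225),(620,205)):
  u,v=int(c0[0]-40+(a-400)/5),int(c0[1]-40+b/5);print(a,b,C[v,u].round(3),s["pixels"][v,u])
o=load("c");s=o["side"];C=cloud(s)
c0=proj(s,[.449,-.078,.03]).astype(int)
print("c")
for (a,b) in((590,130),(590,170),(590,205),(590,250),(575,215),(620,205),(610,130)):
  u,v=int(c0[0]-30+(a-390)/6.5),int(c0[1]-30+b/6.5);print(a,b,C[v,u].round(3),s["pixels"][v,u])
```

```text
[[-0.     0.426 -0.905]
 [-0.    -0.905 -0.426]
 [-1.     0.     0.   ]]
0 [202. 224.] [205. 161.]
-0.047 [189. 269.] [192. 205.]
-0.0595 [185. 281.] [189. 217.]
0 [202. 224.] [205. 161.]
0.047 [214. 182.] [217. 120.]
0.0595 [217. 171.] [220. 109.]
collar top [203. 201.] bot [201. 238.]
595 180 [ 0.422 -0.026  0.089] [179 177 180]
595 150 [ 0.423 -0.025  0.111] [124 119 119]
605 240 [ 0.434 -0.06   0.016] [153 150 149]
590 225 [ 0.427 -0.031  0.049] [150 147 147]
620 205 [ 0.439 -0.081  0.029] [142 139 137]
c
590 130 [ 0.438 -0.054  0.088] [124 120 119]
590 170 [ 0.436 -0.053  0.067] [181 178 181]
590 205 [ 0.456 -0.084  0.019] [139 136 134]
590 250 [ 0.437 -0.059  0.016] [155 153 152]
575 215 [ 0.45  -0.065  0.026] [217 219 219]
620 205 [ 0.436 -0.083  0.03 ] [121 116 113]
610 130 [ 0.433 -0.064  0.085] [114 108 107]
```

Emit:
drive_tool --commands '[[[-0.16,0,0,0],[-0.16,0,0,0],[0,0,0,0]]]'

```text
time: 3.8
tool_pos: [0.4536, -0.08, 0.0953]
ee_rot: [2.399, 1.558, -0.302]
wrist_force: [-0.1, 0.6, 0.9]
width: 0.002
```

Run:
```python
from h import *
o=grab("d");s=o["side"]
x=robot.get_obs();print(x["tool_pos"],x["width"],x["time"],x["wrist_force"])
u,v=proj(s,[.449,-.078,.07]).astype(int)
im=cv2.imread("pics/d_side.png")
for z in(0,.02,.05):
    p=proj(s,x["tool_pos"]+[0,0,z]);cv2.circle(im,tuple(int(round(i)) for i in p),0,(0,0,255),-1)
im=im[v-45:v+45,u-45:u+45];cv2.imwrite("pics/dc.png",cv2.resize(im,None,fx=6.5,fy=6.5,interpolation=cv2.INTER_NEAREST))
C=cloud(s);d=np.hypot(C[...,0]-.449,C[...,1]+.079)
k=(d<.05)&(C[...,2]>.045);print(np.percentile(C[k][:,2],[0,1,3,10]),C[k][np.argsort(C[k][:,2])[:12]].round(3))
```

```text
[ 0.45013119 -0.07894057  0.08994253] 0.0004165437699148759 3.9 [ 0.09061858  0.18296081 -0.73551838]
[0.13080855 0.14479646 0.16089498 0.26769834] [[ 0.453 -0.072  0.131]
 [ 0.455 -0.069  0.132]
 [ 0.449 -0.072  0.133]
 [ 0.441 -0.075  0.134]
 [ 0.445 -0.07   0.135]
 [ 0.442 -0.071  0.136]
 [ 0.441 -0.075  0.138]
 [ 0.45  -0.093  0.14 ]
 [ 0.449 -0.065  0.14 ]
 [ 0.446 -0.067  0.14 ]
 [ 0.456 -0.065  0.14 ]
 [ 0.441 -0.07   0.141]]
```

View pics/dc.png

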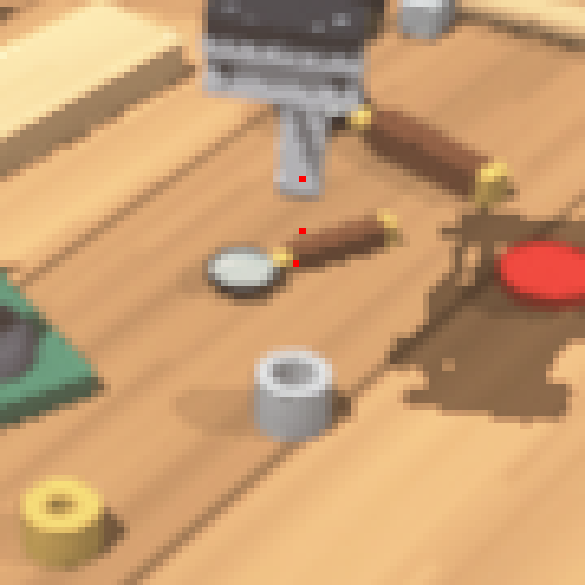

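Run:
```python
from h import *
o=load("d");s=o["side"];C=cloud(s)
u0,v0=proj(s,[.449,-.078,.07]).astype(int)-45
for c in(300,):
  u=int(u0+c/6.5)
  for v in range(v0,v0+45,1):print(v,int((v-v0)*6.5),C[v,u].round(3),s["pixels"][v,u],C[v,u-2].round(3),C[v,u+2].round(3))
```

```text
159 0 [ 0.418 -0.021  0.269] [85 79 80] [ 0.422 -0.018  0.269] [ 0.413 -0.023  0.27 ]
160 6 [ 0.415 -0.016  0.27 ] [85 78 80] [ 0.418 -0.011  0.271] [ 0.41  -0.019  0.27 ]
161 13 [ 0.412 -0.013  0.269] [86 80 81] [ 0.415 -0.007  0.271] [ 0.408 -0.016  0.269]
162 19 [ 0.408 -0.006  0.27 ] [85 79 80] [ 0.412 -0.003  0.27 ] [ 0.403 -0.009  0.271]
163 26 [ 0.405 -0.002  0.27 ] [81 74 73] [ 0.411 -0.002  0.268] [ 0.401 -0.006  0.27 ]
164 32 [0.402 0.002 0.27 ] [74 64 61] [ 0.41  -0.     0.266] [ 0.399 -0.003  0.269]
165 39 [ 0.403 -0.     0.265] [74 65 61] [0.41  0.    0.263] [ 0.4   -0.005  0.265]
166 45 [ 0.404 -0.002  0.261] [97 91 89] [0.408 0.002 0.261] [ 0.399 -0.004  0.262]
167 52 [ 0.405 -0.003  0.257] [137 133 134] [ 0.41  -0.001  0.257] [ 0.402 -0.008  0.256]
168 58 [ 0.405 -0.004  0.254] [156 154 156] [ 0.411 -0.002  0.252] [ 0.402 -0.009  0.252]
169 65 [ 0.404 -0.002  0.252] [146 143 145] [ 0.413 -0.006  0.247] [ 0.4   -0.006  0.252]
170 71 [ 0.408 -0.008  0.244] [124 119 119] [ 0.412 -0.004  0.245] [ 0.405 -0.014  0.243]
171 78 [ 0.407 -0.008  0.241] [123 119 118] [ 0.411 -0.
[... 2240 characters left out ...]
0.014] [151 102  72] [ 0.525 -0.184  0.014] [ 0.515 -0.193  0.014]
197 247 [ 0.516 -0.183  0.015] [135  92  66] [ 0.525 -0.184  0.011] [ 0.511 -0.188  0.015]
198 253 [ 0.515 -0.181  0.012] [102  72  53] [ 0.523 -0.181  0.009] [ 0.512 -0.19   0.009]
199 260 [ 0.516 -0.184  0.006] [99 70 51] [ 0.519 -0.175  0.01 ] [ 0.514 -0.193  0.002]
200 266 [ 0.515 -0.182  0.003] [148 109  77] [ 0.522 -0.18   0.001] [ 0.512 -0.191 -0.001]
201 273 [ 0.516 -0.184 -0.002] [209 157 110] [ 0.519 -0.177  0.   ] [ 0.511 -0.19  -0.004]
202 279 [ 0.512 -0.178 -0.001] [220 167 116] [ 0.516 -0.173 -0.   ] [ 0.508 -0.186 -0.004]
203 286 [ 0.504 -0.167  0.004] [222 170 118] [ 0.512 -0.166  0.001] [ 0.505 -0.182 -0.005]
```

View pics/d_side.png

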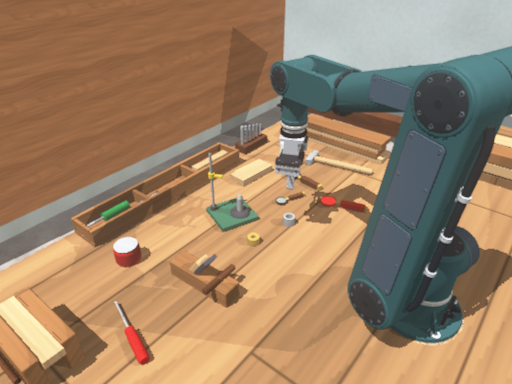

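```bash
python3 - <<'E'
from h import *
for t in"abcd":
    o=load(t);s=o["side"];C=cloud(s)
    c=np.array([.139,-.5315]) if t=="a" else np.array([.45,-.079])
    d=np.hypot(C[...,0]-c[0],C[...,1]-c[1]);k=(d<.075)&(C[...,2]>.035)
    z=np.sort(C[k][:,2]);print(t,len(z),z[:8].round(3))
    if t=="a":
        v,u=np.nonzero(k);i=np.argsort(C[k][:,2])[:15];print([(u[j],v[j],C[k][j].round(3).tolist()) for j in i])
E
python3 -c "
import cv2
a=cv2.imread('pics/a_side.png')[70:170,410:510];cv2.imwrite('pics/ac.png',cv2.resize(a,None,fx=5,fy=5,interpolation=cv2.INTER_NEAREST))"
```

```text
a 1321 [0.2   0.201 0.202 0.204 0.204 0.206 0.206 0.206]
[(np.int64(446), np.int64(138), [0.159, -0.577, 0.2]), (np.int64(444), np.int64(150), [0.135, -0.483, 0.201]), (np.int64(449), np.int64(151), [0.12, -0.483, 0.202]), (np.int64(447), np.int64(138), [0.154, -0.571, 0.204]), (np.int64(450), np.int64(151), [0.117, -0.481, 0.204]), (np.int64(447), np.int64(150), [0.126, -0.478, 0.206]), (np.int64(445), np.int64(150), [0.131, -0.474, 0.206]), (np.int64(446), np.int64(150), [0.128, -0.476, 0.206]), (np.int64(446), np.int64(137), [0.158, -0.57, 0.207]), (np.int64(447), np.int64(137), [0.155, -0.572, 0.207]), (np.int64(448), np.int64(150), [0.123, -0.478, 0.207]), (np.int64(449), np.int64(150), [0.12, -0.479, 0.207]), (np.int64(446), np.int64(136), [0.16, -0.573, 0.209]), (np.int64(447), np.int64(136), [0.157, -0.575, 0.209]), (np.int64(450), np.int64(150), [0.117, -0.473, 0.211])]
b 2485 [0.048 0.049 0.049 0.051 0.052 0.052 0.052 0.053]
c 2465 [0.046 0.048 0.05  0.05  0.051 0.052 0.053 0.054]
d 2768 [0.131 0.132 0.133 0.134 0.135 0.136 0.138 0.14 ]
```

View pics/ac.png

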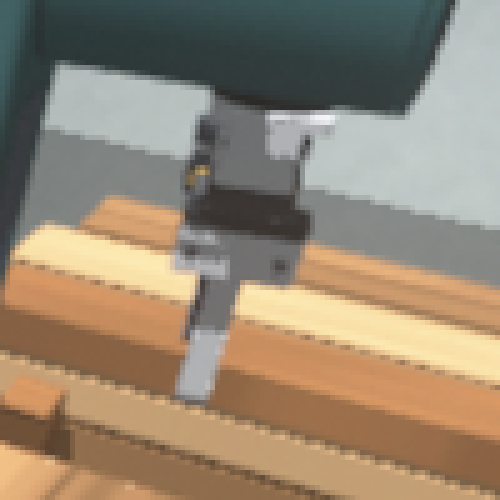

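The side view shows the real fingertips about 40 mm above the reported TCP. This holds in pictures a to d, so it is a constant offset (the gripper body bottom is also 95 mm above the visible tips, which fits). I'll allow for it, open the jaws, then go lower and watch the force.

Emit:
drive_tool --commands '[[[0,0,0,0],[0,0,0,0],[0,0,0,0],[0,0,0,0],[0,0,0,0],[0,0,0,0],[0.1,0,0,0],[0.1,0,0,0],[0.1,0,0,0],[0,0,0,0]]]' --grip 1

```text
time: 4.9
tool_pos: [0.446, -0.0777, 0.0103]
ee_rot: [-0.726, 1.563, 2.856]
wrist_force: [-1.8, 0.2, -0.1]
width: 0.0771
```

Emit:
drive_tool --commands '[[[0.06,0,0,0],[0.06,0,0,0],[0.04,0,0,0],[0.02,0,0,0],[0,0,0,0],[0,0,0,0]]]'

```text
time: 5.5
tool_pos: [0.45, -0.0789, -0.0304]
ee_rot: [2.346, 1.57, -0.355]
wrist_force: [0.4, -0.4, -0.6]
width: 0.0941
```

```bash
cat > v.py <<'E'
import sys
from h import *
tag=sys.argv[1];p=eval(sys.argv[2]);r=int(sys.argv[3])
o=grab(tag);L=[]
for n in("top","side"):
    u,v=proj(o[n],p).astype(int);im=cv2.imread(f"pics/{tag}_{n}.png")
    u=min(max(u,r),511-r);v=min(max(v,r),383-r)
    print(n,"origin",u-r,v-r,"scale",390/(2*r));L.append(cv2.resize(im[v-r:v+r,u-r:u+r],(390,390),interpolation=cv2.INTER_CUBIC))
cv2.imwrite(f"pics/{tag}c.png",np.hstack(L))
x=robot.get_obs();print(x["tool_pos"].round(4),x["width"],x["time"],x["wrist_force"].round(2),x["wrist_torque"].round(2))
C=cloud(o["side"]);d=np.hypot(C[...,0]-x["tool_pos"][0],C[...,1]-x["tool_pos"][1])
E
python3 v.py e "[.449,-.078,.03]" 30
```

```text
top origin 245 198 scale 6.5
side origin 258 185 scale 6.5
[ 0.4501 -0.0789 -0.0302] 0.09390353455750103 5.6 [-0.06  0.46 -0.19] [ 0.04 -0.02 -0.08]
```

View pics/ec.png

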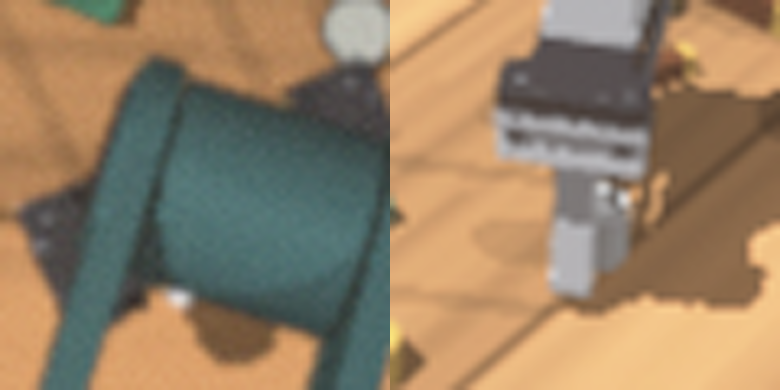

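The finger now hangs in front of the collar, down near the bench (side crop (572,290)). Closing.

Emit:
drive_tool --commands '[[[0,0,0,0],[0,0,0,0],[0,0,0,0],[0,0,0,0],[0,0,0,0],[0,0,0,0],[0,0,0,0],[0,0,0,0],[0,0,0,0],[0,0,0,0]]]' --grip 0

```text
time: 6.6
tool_pos: [0.4492, -0.0785, -0.0312]
ee_rot: [-1.317, 1.57, 2.266]
wrist_force: [-0.4, 0.1, 1.5]
width: 0.0377
```

Gripped at 37.7 mm. Next: lift and carry it over the arbor.

Emit:
drive_tool --commands '[[[-0.1,0,0,0],[-0.1,0,0,0],[-0.1,0,0,0],[-0.1,0,0,0],[-0.08,0,0,0],[0,-0.0208,-0.08,0],[0,0,-0.1,0],[0,0,-0.1,0],[0,0,-0.1,0],[0,0,-0.1,0],[0,0,-0.1,0],[0,0,-0.06,0],[0,0,0,0],[0,0,0,0]]]'

```text
time: 8.0
tool_pos: [0.5911, -0.0059, 0.0879]
ee_rot: [-0.258, 1.569, -2.959]
wrist_force: [-0.5, 0.2, -2.1]
width: 0.0379
```

```bash
python3 v.py f "[.592,-.0055,.1]" 30
```

```text
top origin 224 151 scale 6.5
side origin 209 161 scale 6.5
[ 0.591  -0.0062  0.0885] 0.03812161082471725 8.1 [-0.12  0.34 -0.69] [-0.05 -0.04 -0.06]
```

View pics/fc.png

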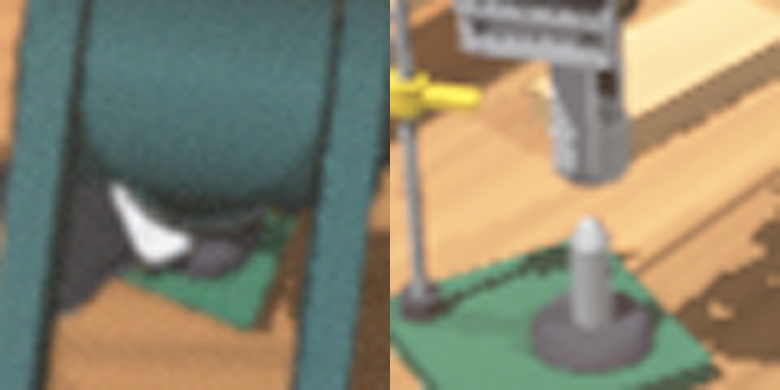

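Run:
```python
from h import *
s=load("f")["side"];C=cloud(s)
cam=ray(s,0,0)[0];w=np.array([.592,-.0055])-cam[:2];w/=np.linalg.norm(w);l=np.array([-w[1],w[0]])
q=C[...,:2]-np.array([.592,-.0055]);a=q@w;b=q@l
d=np.hypot(q[...,0],q[...,1])
for nm,lo,hi in(("collar",.117,.17),("arbor",.04,.075)):
    for v in range(161,222):
        k=(d[v]<.03)&(C[v,:,2]>lo)&(C[v,:,2]<hi)
        if k.sum()>2: print(nm,v,k.sum(),"u",np.nonzero(k)[0][[0,-1]],"b",(1e3*b[v][k][[0,-1]]).round(1),"amin",(1e3*np.sort(a[v][k])[:3]).round(1),"z",C[v][k][:,2].mean().round(3))
print(w,l)
```

```text
collar 172 5 u [240 244] b [ -3.7 -16.2] amin [14.  15.4 16. ] z 0.16
collar 173 5 u [240 244] b [ -3.6 -16.2] amin [ 9.2 10.3 16.1] z 0.157
collar 174 5 u [240 244] b [ -3.6 -16.1] amin [11.6 16.2 16.5] z 0.153
collar 175 5 u [240 244] b [ -3.5 -16. ] amin [14.8 17.  17.1] z 0.149
collar 176 4 u [240 243] b [ -3.4 -12.8] amin [10.4 13.3 15.3] z 0.147
collar 177 6 u [239 244] b [ -0.2 -15.7] amin [-27.    2.7   4.7] z 0.151
collar 178 5 u [240 244] b [ -3.2 -15.5] amin [-0.5  1.7  4.3] z 0.146
collar 179 7 u [236 245] b [  9.  -18.5] amin [-28.4  -4.5  -4.2] z 0.147
collar 180 6 u [240 245] b [ -3.  -18.5] amin [-12.1 -12.  -11.1] z 0.143
collar 181 7 u [238 245] b [  3.2 -18.5] amin [-28.4 -20.6 -17.6] z 0.147
collar 182 6 u [240 245] b [ -2.8 -18.3] amin [-19.8 -19.1 -18.4] z 0.143
collar 183 5 u [240 245] b [ -2.7 -18.3] amin [-19.4 -16.8 -16.2] z 0.138
collar 184 6 u [240 245] b [ -2.7 -18.3] amin [-20.  -19.3 -19.3] z 0.136
collar 185 6 u [240 245] b [ -2.6 -18.2] amin [-20.8 -19.4 -18.9] z 0.132
collar 186 6 u [240 245] b [ -2.5 -18.1] amin [-20.9 -18.  -17.8] z 0.129
collar 18
[... 199 characters left out ...]
0.1] z 0.121
arbor 200 7 u [236 242] b [11.4 -7.7] amin [-12.3  -9.8  -7.7] z 0.071
arbor 201 7 u [236 242] b [11.5 -7.7] amin [-12.4  -8.8  -8.8] z 0.067
arbor 202 7 u [236 242] b [11.6 -7.6] amin [-11.8 -10.   -9.5] z 0.064
arbor 203 6 u [237 242] b [ 8.4 -7.5] amin [-12.1 -11.1 -11. ] z 0.06
arbor 204 7 u [236 242] b [11.8 -7.5] amin [-12.6 -11.   -8.9] z 0.055
arbor 205 7 u [236 242] b [11.9 -7.3] amin [-13.3 -11.6  -9.5] z 0.053
arbor 206 7 u [236 242] b [12.1 -7.3] amin [-11.9  -9.1  -8.7] z 0.047
arbor 207 5 u [237 241] b [ 8.9 -4. ] amin [-15.2 -12.  -10. ] z 0.045
arbor 208 5 u [237 241] b [ 9.  -3.9] amin [-12.9 -11.5 -11. ] z 0.042
[ 0.66384888 -0.74786674] [0.74786674 0.66384888]
```

Run:
```python
from h import *
np.set_printoptions(linewidth=220,suppress=True)
s=load("f")["side"];p=s["pixels"].astype(int);ch=p[...,0]-p[...,2]
def edges(v,u0,u1,bgL,bgR,fg):
    r=ch[v,u0:u1].astype(float); 
    m=(u0+u1)//2
    L=np.clip((r[:m-u0]-fg)/(bgL-fg),0,1).sum()+u0-.5; Rr=u1-.5-np.clip((r[m-u0:]-fg)/(bgR-fg),0,1).sum()
    return L,Rr
for v in list(range(182,190))+list(range(196,210)): print(v,ch[v,228:252])
```

```text
182 [104 104 103 104 105  79  25  -1   0   4   6   5   3   5   6   5   5  20  49  63  65  64  64  78]
183 [105 105 103 104 104  80  25  -1   0   4   5   4   4   5   6   6   5  20  48  63  66  82  92 105]
184 [106 107 106 105 106  81  26  -1   0   2   5   5   5   6   5   6   6  20  49  79  92 104 106 105]
185 [106 106 106 106 106  82  28  -1  -1   1   6   4   4   5   7   5   5  20  64 105 106 106 105 106]
186 [106 105 105 105 104  83  32   0   1   2   6   5   5   6   5   5   6  36  91 106 105 105 106 105]
187 [106 105 105 104 105  95  64  17   3   6   8   6   5   5   7   6  21  73 102 105 106 107 105 105]
188 [104 104 105 104 104 104  98  72  37  15   8   8   7   7  21  32  65  98 104 105 106 106 106 105]
189 [105 105 104 106 105 104 103 100  90  70  57  47  47  58  79  89  99 105 106 105 107 106 106 105]
196 [106 105 105 106 104 105 105 105 100  52   8  -1  -1  19  76 102 103 103 103 104 103 105 106 105]
197 [106 106 105 104 105 106 100  89  60  13  -3  -1  -2  -1  33  94 103 103 103 104 105 105 106 106]
198 [105 104 105  99  96  97  69  25   3  -2  -2  -2  -1   0  34  93 104 105 105
[... 443 characters left out ...]
-12 -12  -5 -13 -19 -18 -13  -3   2   3   4   4   4 -10 -19 -13  22  78 103 104 105 103]
204 [-18 -18 -18 -18 -18 -18 -18 -17 -13  -3   2   3   4   4   0 -12 -20 -20 -13  42  93 104 102 103]
205 [-18 -19 -18 -18 -17 -18 -16 -14  -8  -1   1   3   4   5   3  -4 -11 -15 -17 -12  43  90 102 103]
206 [-18 -17 -18 -18 -18 -15  -9  -4  -1   1   1   3   3   5   6   9  12   3  -8 -15  -4  48  87 103]
207 [-18 -18 -18 -17 -14  -7   0   3   2   1   2   3   3   6   6  10  15  15   8  -3  -2   9  57  96]
208 [-18 -17 -16 -11  -3   2   4   4   4   2   2   3   4   5   6   9  15  15  11   8   9   9  25  66]
209 [-16 -14 -11  -3   3   4   4   4   5   4   3   3   4   5   7   9  11   8   4   3   8   9   7  14]
```

Run:
```python
from h import *
o=load("f");s=o["side"]
for z in(.05,.087,.125,.135):print(z,proj(s,[.592,-.0055,z]).round(2), proj(s,[.592+.0075,-.0055+.0066,z]).round(2))
```

```text
0.05 [239.68 204.  ] [236.58 204.08]
0.087 [239.42 194.51] [236.27 194.59]
0.125 [239.15 184.44] [235.94 184.51]
0.135 [239.07 181.73] [235.86 181.81]
```

Emit:
drive_tool --commands '[[[0,0,-0.0056,0],[0.06,0,0,0],[0.06,0,0,0],[0.02,0,0,0],[0.02,0,0,0],[0.02,0,0,0],[0,0,0,0]]]'

```text
time: 8.8
tool_pos: [0.5926, -0.0051, 0.043]
ee_rot: [-0.481, 1.569, 3.101]
wrist_force: [-0.3, -0.7, -2.4]
width: 0.0382
```

```bash
python3 v.py g "[.592,-.0055,.08]" 30
```

```text
top origin 224 152 scale 6.5
side origin 209 166 scale 6.5
[ 0.5933 -0.0052  0.0441] 0.038051611282003295 8.9 [-0.13 -0.11 -1.92] [-0.04  0.01  0.04]
```

View pics/gc.png

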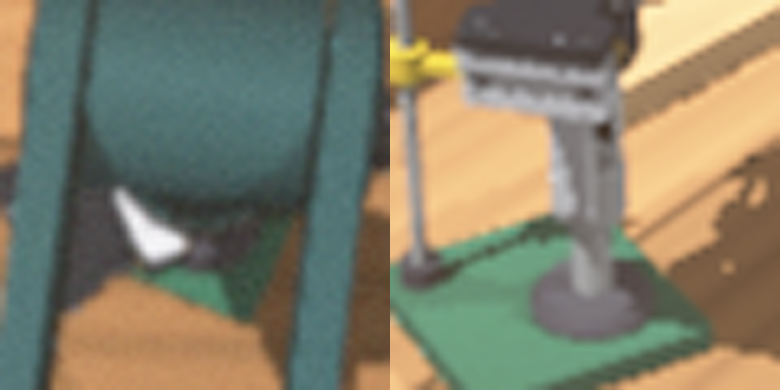

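The collar has passed the taper: only its own weight shows in the force, and in the side crop it surrounds the arbor at (590,210). Continuing down.

Emit:
drive_tool --commands '[[[0.02,0,0,0],[0.02,0,0,0],[0.02,0,0,0],[0.02,0,0,0],[0.02,0,0,0],[0.02,0,0,0],[0.02,0,0,0],[0.01,0,0,0],[0,0,0,0]]]'

```text
time: 9.8
tool_pos: [0.5927, -0.0051, 0.0057]
ee_rot: [-0.458, 1.57, 3.124]
wrist_force: [0.1, -0.3, -2.0]
width: 0.0379
```

```bash
python3 v.py i "[.592,-.0055,.06]" 30
```

```text
top origin 224 153 scale 6.5
side origin 209 171 scale 6.5
[ 0.5932 -0.0052  0.0065] 0.038331493436951636 9.9 [ 0.2   0.39 -1.2 ] [-0.    0.04 -0.03]
```

View pics/ic.png

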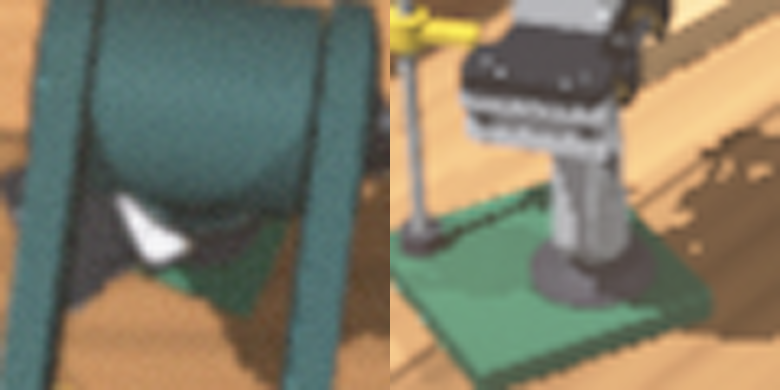

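Emit:
drive_tool --commands '[[[0.01,0,0,0],[0.01,0,0,0],[0.004,0,0,0],[0,0,0,0]]]'

```text
time: 10.3
tool_pos: [0.5928, -0.0052, 0.0]
ee_rot: [-0.388, 1.57, -3.089]
wrist_force: [0.3, -0.1, -1.8]
width: 0.038
```

Emit:
drive_tool --commands '[[[0.005,0,0,0],[0,0,0,0]]]'

```text
time: 10.5
tool_pos: [0.593, -0.0052, -0.001]
ee_rot: [-0.131, 1.571, -2.832]
wrist_force: [-0.4, 0.0, -2.2]
width: 0.038
```

Emit:
drive_tool --commands '[[[0.005,0,0,0],[0,0,0,0]]]'

```text
time: 10.7
tool_pos: [0.5932, -0.0052, -0.0012]
ee_rot: [2.323, 1.57, -0.378]
wrist_force: [-2.1, 1.1, 3.4]
width: 0.0385
```

Emit:
drive_tool --commands '[[[0.004,0,0,0],[0,0,0,0]]]'

```text
time: 10.9
tool_pos: [0.5933, -0.0052, -0.0012]
ee_rot: [2.413, 1.57, -0.288]
wrist_force: [-4.5, 1.3, 7.4]
width: 0.038
```

Contact came at reported z −0.001, which is 30 mm above the grasp height, so the collar is on the shoulder. Releasing and rising straight up.

Emit:
drive_tool --commands '[[[0,0,0,0],[0,0,0,0],[0,0,0,0],[0,0,0,0],[0,0,0,0],[0,0,0,0],[0,0,0,0],[-0.06,0,0,0],[-0.1,0,0,0],[-0.1,0,0,0],[-0.1,0,0,0],[-0.1,0,0,0],[0,0,0.16,0],[0,0,0.16,0],[0,0,0.16,0],[0,0,0,0]]]' --grip 1

```text
time: 12.5
tool_pos: [0.4813, -0.0575, 0.1129]
ee_rot: [0.613, 1.57, -2.09]
wrist_force: [-0.3, 0.1, -0.9]
width: 0.0943
```

```bash
python3 v.py j "[.592,-.0055,.06]" 25
```

```text
top origin 229 158 scale 7.8
side origin 214 176 scale 7.8
[ 0.485  -0.0566  0.1134] 0.09416864409146171 12.6 [ 0.75 -0.15  0.44] [ 0.06 -0.    0.02]
```

View pics/jc.png

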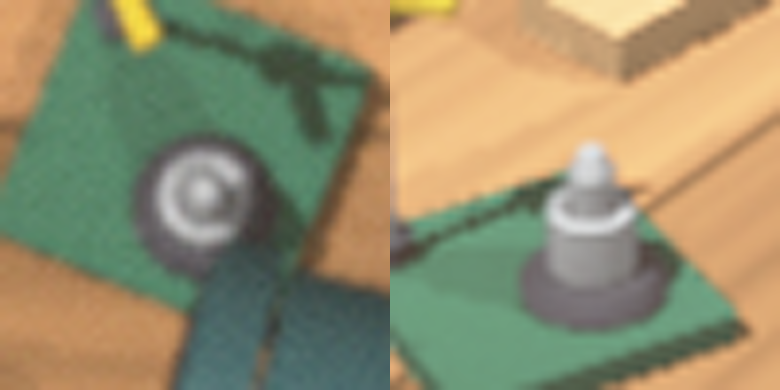

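The collar is seated on the shoulder: in the side crop its base meets the disc at about (592,280), with the arbor tip showing through. I'll confirm its height and refine the lens line.

```bash
python3 - <<'E'
from h import *
o=load("j");s=o["top"];C=cloud(s)
d=np.hypot(C[...,0]-.592,C[...,1]+.0055)
r=d;k=(r>.0125)&(r<.0175)&(C[...,2]>.04);print("collar top z",np.median(C[k][:,2]),k.sum(),C[k][:,2].std())
p=s["pixels"].astype(float);v,u=np.mgrid[0:384,0:512]
k=(C[...,2]>.0145)&(abs(C[...,0]-.52)<.05)&(abs(C[...,1]+.316)<.03)
h=cv2.cvtColor(s["pixels"],cv2.COLOR_RGB2HSV);
m=np.zeros((384,512),np.uint8);m[196:222,338:358]=(p[196:222,338:358].sum(-1)<300);
n,l,st,ce=cv2.connectedComponentsWithStats(m);i=1+np.argmax(st[1:,4]);vv,uu=np.nonzero(l==i)
W=np.array([onz(s,a,b,.022)[:2] for a,b in zip(uu,vv)])
vx=cv2.fitLine(W.astype(np.float32),cv2.DIST_L2,0,.01,.01).ravel();print("wood",W.mean(0),np.degrees(np.arctan2(vx[1],vx[0])),len(W))
W=C[k][:,:2];vx=cv2.fitLine(W.astype(np.float32),cv2.DIST_L2,0,.01,.01).ravel();print("depth",W.mean(0),W.min(0),W.max(0),np.degrees(np.arctan2(vx[1],vx[0])),k.sum())
print(np.degrees(np.arctan2(W.mean(0)[1]+.326,W.mean(0)[0]-.6017)))
E
python3 -c "
import cv2
a=cv2.imread('pics/j_top.png')[170:235,315:380];cv2.imwrite('pics/lp.png',cv2.resize(a,None,fx=8,fy=8,interpolation=cv2.INTER_CUBIC))"
```

```text
collar top z 0.05923388438958887 45 0.0030435506539262876
wood [ 0.51664725 -0.31211   ] -15.909683 239
depth [ 0.51717968 -0.31274338] [ 0.47095016 -0.32709278] [ 0.56774727 -0.29741268] -7.8445053 182
171.0860464162749
```

View pics/lp.png

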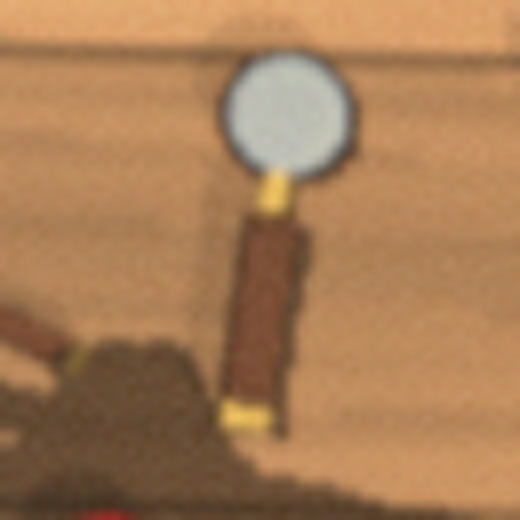

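The collar top is at z about 0.059, so it is home. The lens axis runs at about −8°, with the lens at crop (288,117) and the butt at (246,418). Moving over the handle.

Emit:
drive_tool --commands '[[[0,0,0,0.0231],[0,0,0,0.0231],[0,0,0,0.0231],[0,0,0,0.0231],[0,0.1432,-0.0416,0],[0,0.1432,-0.0416,0],[0,0.1432,-0.0416,0],[0,0.1432,-0.0416,0],[0,0.1432,-0.0416,0],[0,0.1432,-0.0416,0],[0,0.1432,-0.0416,0],[0,0,0,0],[0,0,0,0]]]' --grip 0.6

```text
time: 13.9
tool_pos: [0.5228, -0.3148, 0.1115]
ee_rot: [-1.566, 1.57, 1.435]
wrist_force: [-0.6, 0.3, -0.1]
width: 0.0565
```

Run:
```python
from h import *
from scipy.spatial.transform import Rotation as Ro
x=robot.get_obs();R=Ro.from_euler('xyz',x["ee_rot"]).as_matrix()
print(x["tool_pos"],x["joint_positions"].round(2),x["width"]);print(R.round(3))
dp=np.array([.522,-.3148,0])-x["tool_pos"];print("tool y,z",R[:,1]@dp,R[:,2]@dp)
```

```text
[ 0.52277309 -0.31484715  0.11152691] [-0.64  0.24  1.31  0.    1.6   1.08] 0.056487243534660773
[[ 0.    -0.14  -0.99 ]
 [ 0.001 -0.99   0.14 ]
 [-1.    -0.001  0.   ]]
tool y,z 0.0001659017231913512 0.0007715507234320768
```

Emit:
drive_tool --commands '[[[0.1,0,0,0],[0.1,0,0,0],[0.1,0,0,0],[0.1,0,0,0],[0.08,0,0,0],[0.05,0,0,0],[0.03,0,0,0],[0.016,0,0,0],[0,0,0,0],[0,0,0,0]]]'

```text
time: 14.9
tool_pos: [0.5224, -0.3151, -0.031]
ee_rot: [2.641, 1.569, -0.641]
wrist_force: [0.3, -0.3, 0.3]
width: 0.0561
```

```bash
python3 v.py k "[.54,-.315,.03]" 30
```

```text
top origin 318 172 scale 6.5
side origin 275 145 scale 6.5
[ 0.5224 -0.3152 -0.0309] 0.05650494214056144 15.0 [0.88 1.   0.64] [ 0.03  0.03 -0.  ]
```

View pics/kc.png

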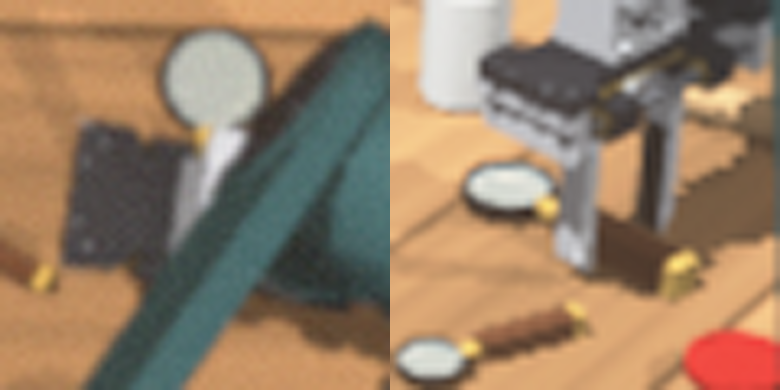

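The fingers straddle the handle. I'll edge lower for more pad overlap.

Emit:
drive_tool --commands '[[[0.008,0,0,0],[0.004,0,0,0],[0,0,0,0]]]'

```text
time: 15.3
tool_pos: [0.5215, -0.3146, -0.0353]
ee_rot: [-0.42, 1.57, 2.581]
wrist_force: [0.8, -0.6, 0.1]
width: 0.0561
```

Emit:
drive_tool --commands '[[[0.006,0,0,0],[0.004,0,0,0],[0,0,0,0]]]'

```text
time: 15.6
tool_pos: [0.5215, -0.3146, -0.0379]
ee_rot: [-0.281, 1.57, 2.721]
wrist_force: [0.2, 0.5, 0.6]
width: 0.0562
```

Emit:
drive_tool --commands '[[[0,0,0,0],[0,0,0,0],[0,0,0,0],[0,0,0,0],[0,0,0,0],[0,0,0,0],[0,0,0,0],[0,0,0,0]]]' --grip 0

```text
time: 16.4
tool_pos: [0.5217, -0.3147, -0.0376]
ee_rot: [2.158, 1.571, -1.124]
wrist_force: [-0.5, -0.2, -0.0]
width: 0.0198
```

```bash
python3 v.py l "[.54,-.315,.03]" 30
```

```text
top origin 318 172 scale 6.5
side origin 275 145 scale 6.5
[ 0.5217 -0.3147 -0.0376] 0.01964686154143754 16.5 [0.31 0.21 0.52] [ 0.    0.02 -0.01]
```

View pics/lc.png

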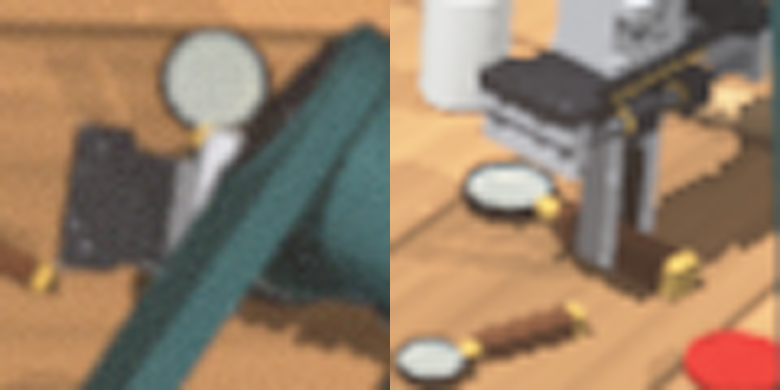

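Gripped at 19.7 mm, with the lens still flat at top-view pixel (350.6,183.8). Lifting 137 mm to pointer height, then checking.

Emit:
drive_tool --commands '[[[-0.02,0,0,0],[-0.05,0,0,0],[-0.08,0,0,0],[-0.1,0,0,0],[-0.1,0,0,0],[-0.1,0,0,0],[-0.06,0,0,0],[-0.038,0,0,0],[0,0,0,0],[0,0,0,0]]]'

```text
time: 17.5
tool_pos: [0.5211, -0.3143, 0.0984]
ee_rot: [-0.457, 1.569, 2.544]
wrist_force: [0.7, 1.0, -1.8]
width: 0.0197
```

```bash
python3 v.py m "[.56,-.315,.15]" 35
```

```text
top origin 323 158 scale 5.571428571428571
side origin 267 109 scale 5.571428571428571
[ 0.5208 -0.314   0.0975] 0.019661606248251497 17.6 [-0.43 -0.91 -1.21] [ 0.01 -0.06 -0.01]
```

View pics/mc.png

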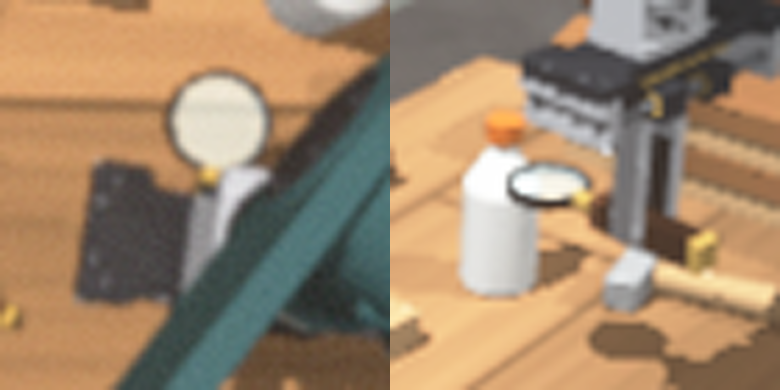

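The lens is held level, with its rim at side crop (550,185) and clear of the bottle. Carrying it over to the arbor.

Emit:
drive_tool --commands '[[[0,-0.0506,0.0086,0],[0,-0.1011,0.0173,0],[0,-0.1264,0.0216,0],[0,-0.1264,0.0216,0],[0,-0.1264,0.0216,0],[0,-0.1264,0.0216,0],[0,-0.1264,0.0216,0],[0,-0.1264,0.0216,0],[0,-0.1264,0.0216,0],[0,-0.1264,0.0216,0],[0,-0.0632,0.0108,0],[0,-0.0379,0.0065,0],[0,0,0,0],[0,0,0,0],[0,0,0,0]]]'

```text
time: 19.1
tool_pos: [0.5122, 0.005, 0.0992]
ee_rot: [1.226, 1.57, -2.057]
wrist_force: [-0.6, 0.7, -1.7]
width: 0.0197
```

```bash
python3 v.py n "[.59,-.0,.13]" 35
python3 - <<'E'
from h import *
o=load("n")
for n in o:
    s=o[n];C=cloud(s);d=np.hypot(C[...,0]-.592,C[...,1]+.0055)
    k=(d<.034)&(C[...,2]>.12)&(C[...,2]<.18);p=C[k]
    A=np.c_[p[:,:2]-[.592,-.0055],np.ones(len(p))];c,*_=np.linalg.lstsq(A,p[:,2],rcond=None)
    print(n,k.sum(),p.mean(0).round(4),(p.min(0)+p.max(0)).round(4)/2,np.ptp(p,axis=0).round(3),"plane",c.round(4), "cen proj",proj(s,[.592,-.0055,.148]).round(1))
E
```

```text
top origin 217 146 scale 5.571428571428571
side origin 203 149 scale 5.571428571428571
[0.5123 0.0049 0.0993] 0.019411383260680003 19.2 [ 0.05  0.27 -1.21] [0.04 0.03 0.01]
top 165 [ 0.6025 -0.0075  0.1511] [ 0.603   -0.00645  0.15125] [0.033 0.054 0.01 ] plane [ 0.0311 -0.0007  0.1507] cen proj [254.7 180.1]
side 144 [0.5882 0.003  0.1485] [ 0.5892 -0.0013  0.1485] [0.061 0.053 0.012] plane [ 0.0008 -0.0141  0.1486] cen proj [239.  178.2]
```

View pics/nc.png

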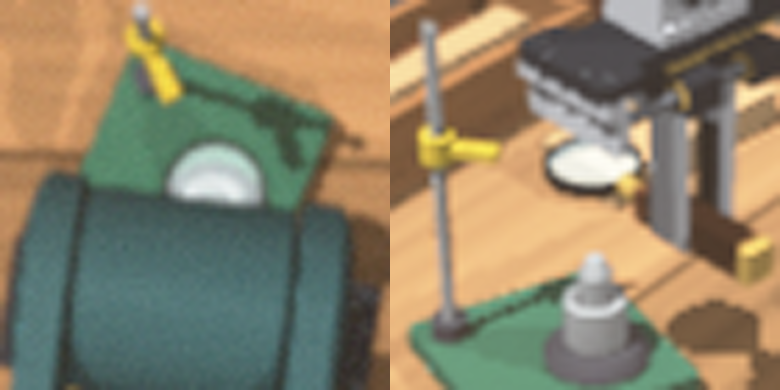

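The lens sits over the arbor. The rim centre is at side pixel (239.1,178.1), where (239.0,178.2) is expected. Its top face, seen from above, puts the lens middle at about 0.1475 m against 0.148 for the pointer, level within 0.04 rad. I'll hold briefly, check once more and hand in.

Emit:
drive_tool --commands '[[[0,0,0,0],[0,0,0,0],[0,0,0,0],[0,0,0,0],[0,0,0,0]]]'

```text
time: 19.7
tool_pos: [0.5123, 0.0058, 0.0994]
ee_rot: [1.56, 1.571, -1.722]
wrist_force: [0.6, -0.6, -1.5]
width: 0.0198
```

Run:
```python
from h import *
o=grab("z")
s=o["side"];C=cloud(s)
h=cv2.cvtColor(s["pixels"],cv2.COLOR_RGB2HSV)
a=load("a")["side"]
print("pointer px diff",np.abs(s["pixels"][170:180,205:224].astype(int)-a["pixels"][170:180,205:224]).mean())
x=robot.get_obs();print(x["tool_pos"],x["width"],np.abs(x["qvel"]).max(),x["time"],x["wrist_force"])
print(robot.close_job())
```

```text
pointer px diff 14.329824561403509
[0.51229479 0.00584248 0.09935885] 0.01995545223534824 0.001531026336124592 19.8 [-0.31590915 -0.48205396 -1.84558381]
the job is handed in; nothing more can be done
None
```

Run:
```python
from h import *
for n,(r,c) in(("side",(slice(165,185),slice(203,226))),("top",(slice(146,166),slice(236,252)))):
  for t in"az":
    s=load(t)[n];h=cv2.cvtColor(s["pixels"],cv2.COLOR_RGB2HSV)[r,c]
    m=(h[...,0]>20)&(h[...,0]<34)&(h[...,1]>140)&(h[...,2]>130);v,u=np.nonzero(m);print(n,t,m.sum(),u.mean()+c.start,v.mean()+r.start,u.max()+c.start)
    C=cloud(s)[r,c][m];print(np.nanmedian(C,0))
```

```text
side a 70 214.0857142857143 175.3 222
[0.66646016 0.03206529 0.14900968]
side z 70 214.12857142857143 175.31428571428572 222
[0.66650921 0.03184448 0.14881159]
top a 60 244.48333333333332 156.61666666666667 249
[0.66572012 0.02557049 0.15253466]
top z 56 244.58928571428572 156.80357142857142 249
[0.66461029 0.02545115 0.15286635]
```

I fitted the steel collar onto the arbor and released it. Then I took the larger dark reading lens and handed the job in at 19.8 s while holding it over the arbor. No verdict is reported, so these are my own last checks:

- **Collar:** its top face is at z about 0.059 (0.060 expected). It reached the shoulder exactly 30 mm above its grasp height, and its centring was judged only by eye.
- **Lens:** centred over the arbor within about 1.5 mm in both views. Its middle is at about 0.1475 m against 0.148 m for the pointer, and its tilt is no more than about 0.03 rad.
- **Hold:** grip opening 19.8 mm, joint speeds below 0.002 rad/s, and only the lens's weight on the wrist.
- **Pointer:** it did not move; the yellow pixels are in the same place in both views (within 0.2 px). A first raw pixel comparison showed a difference of 14, which I put down to the changed background, as the colour mask showed no shift.
- **Not rechecked:** I saw the bystanders untouched as I worked, but did not measure them again at the end.

**Disagreement:** the images showed the real fingertips about 40 mm above the reported TCP. My first grasp therefore closed above the collar without moving it. I allowed for the offset from then on, and both later grasps held.

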